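# Put the dosing station into service

## Task

Get the dosing station ready for work: lift the red pawl clear of its toothed wheel and keep it up until the yellow guard has swung fully back, then let the pawl drop back into the teeth. Take the cap off every bottle that has one and stand it mouth down in the grey cap tray, one cap to a compartment, and press each of the four white pump heads, capped or not at the start, past its soft stop until the stiff green collar under it is fully down, then let it spring up. Leave the tin, the label roll and the memory stick where they are.

Things in the scene. Friction and masses are not known exactly. Their poses are not given: they have to be found in the camera images.
- station: Fixed dosing station: grey base plate x -97..97, y -175..195, 12 mm thick, in its own frame (mm; origin on the table, x away from the robot, y along the bottle row, z up). Bottles 1-4 at x -55, y -40, 20, 80, 140: amber, 40 mm wide, flat shoulder at z 60. Drum shaft along y at x 30, z 105; 72 mm toothed wheel on it at y -150, yellow guard (y -77 to 178) beside it; red pawl on the wheel's top.
- guard (a joint): Turn of spring drum, wheel and yellow guard, rad. 0.04 at start: guard level, 6 mm above the caps, held by the pawl. With the pawl lifted a damped spring turns it in 1-2 s to the stop at 2.09, guard upright, leaning back behind the row, and keeps it there. If the pawl drops early a later tooth catches (every 0.52 rad). The guard swings at 85 mm radius, never above z 215 mm, 70 mm beside the pawl tab.
- pawl (a joint): Red ratchet pawl, rad: 0 = down in the teeth (start), grows as its front end is lifted, stop at 0.75. Its nose clears the wheel above about 0.15; it falls back by its own weight when let go. Lifting needs about 2 N at the tab. Hinge axis: along station y through x 85, z 143 mm of the station frame.
- pawl_tab (a point): Grip point on the pawl's upright red tab: 18 mm long (station x), 12 mm thick (station y); the tab ends 13 mm above this point, the pawl's 10 mm wide arm lies 18 mm below it. Moves with the pawl on an arc, up and then back, about the pawl's hinge: when down it is 107 mm in front of the hinge (station -x) and 27 mm above it.
- tray: Loose grey cap tray (350 g), 132 x 132 mm, on a black foot; its rim is 26 mm and its inner floor 18 mm above the table, walls 4 mm thick, with a cross of dividers making 2 x 2 compartments of 60 x 60 mm, centred at x, y = +-32 mm of its frame. Origin: centre of its underside, z up.
- cap1: Loose orange ribbed cap over the pump head of bottle 1 (may be absent: that bottle then stands uncapped): 36 mm diameter, 40 mm high, 30 g, hollow, open at its lower end. Origin: centre of its lower rim, z up out of its closed top; when on the bottle the rim rests loosely on the shoulder and the cap must rise 30 mm to clear the head. Neighbouring caps are 24 mm apart, so grip it across station x.
- cap2: Loose orange ribbed cap over the pump head of bottle 2 (may be absent: that bottle then stands uncapped): 36 mm diameter, 40 mm high, 30 g, hollow, open at its lower end. Origin: centre of its lower rim, z up out of its closed top; when on the bottle the rim rests loosely on the shoulder and the cap must rise 30 mm to clear the head. Neighbouring caps are 24 mm apart, so grip it across station x.
- cap3: Loose orange ribbed cap over the pump head of bottle 3 (may be absent: that bottle then stands uncapped): 36 mm diameter, 40 mm high, 30 g, hollow, open at its lower end. Origin: centre of its lower rim, z up out of its closed top; when on the bottle the rim rests loosely on the shoulder and the cap must rise 30 mm to clear the head. Neighbouring caps are 24 mm apart, so grip it across station x.
- cap4: Loose orange ribbed cap over the pump head of bottle 4 (may be absent: that bottle then stands uncapped): 36 mm diameter, 40 mm high, 30 g, hollow, open at its lower end. Origin: centre of its lower rim, z up out of its closed top; when on the bottle the rim rests loosely on the shoulder and the cap must rise 30 mm to clear the head. Neighbouring caps are 24 mm apart, so grip it across station x.
- head1_top (a point): Centre of the upper face of the white pump head (22 mm diameter) of bottle 1, 88 mm above the table when up; sinks as it is pressed.
- head1 (a joint): Pump head 1 relative to its collar, m: 0 = up, 0.008 = down on the first, soft stop (1.4 to 4.2 N); springs back when released.
- collar1 (a joint): Green collar under pump head 1, m: 0 = up (start), 0.006 = fully down at the second stop. Stiff: it moves only when the head is pushed beyond its soft stop with about 9 N or more (about 12 to 18 N drives it home), and stays where it was pushed.
- head2_top (a point): Centre of the upper face of the white pump head (22 mm diameter) of bottle 2, 88 mm above the table when up; sinks as it is pressed.
- head2 (a joint): Pump head 2 relative to its collar, m: 0 = up, 0.008 = down on the first, soft stop (1.4 to 4.2 N); springs back when released.
- collar2 (a joint): Green collar under pump head 2, m: 0 = up (start), 0.006 = fully down at the second stop. Stiff: it moves only when the head is pushed beyond its soft stop with about 9 N or more (about 12 to 18 N drives it home), and stays where it was pushed.
- head3_top (a point): Centre of the upper face of the white pump head (22 mm diameter) of bottle 3, 88 mm above the table when up; sinks as it is pressed.
- head3 (a joint): Pump head 3 relative to its collar, m: 0 = up, 0.008 = down on the first, soft stop (1.4 to 4.2 N); springs back when released.
- collar3 (a joint): Green collar under pump head 3, m: 0 = up (start), 0.006 = fully down at the second stop. Stiff: it moves only when the head is pushed beyond its soft stop with about 9 N or more (about 12 to 18 N drives it home), and stays where it was pushed.
- head4_top (a point): Centre of the upper face of the white pump head (22 mm diameter) of bottle 4, 88 mm above the table when up; sinks as it is pressed.
- head4 (a joint): Pump head 4 relative to its collar, m: 0 = up, 0.008 = down on the first, soft stop (1.4 to 4.2 N); springs back when released.
- collar4 (a joint): Green collar under pump head 4, m: 0 = up (start), 0.006 = fully down at the second stop. Stiff: it moves only when the head is pushed beyond its soft stop with about 9 N or more (about 12 to 18 N drives it home), and stays where it was pushed.
- flux_tin: Bystander: flat round flux tin with green lid, 52 mm diameter, 19 mm high. Origin: centre of its underside.
- label_roll: Bystander: white label roll, 39 mm diameter, 28 mm high. Origin: centre of its underside.
- usb_stick: Bystander: red memory stick, 17 x 52 x 8 mm. Origin: centre of its underside.
Mind the look-alikes: they are no part of the job. Of the things like the tray, leave any that is pink; of the rest the larger one is meant.

How it is judged (in metres and radians):
On the way, in this order (a step that is already met when the one before it is completed fails the run):
1. the pawl is held clear of the wheel until the guard has turned fully back (value of joint pawl above 0.14 rad and value of joint guard above 2 rad), for 0.2 s.
2. the pawl is dropped back into the teeth with the guard still back (value of joint pawl below 0.06 rad and value of joint guard above 2 rad), for 0.2 s.
At the end, for the whole second after the job is handed in: Each cap present stands upright (0.12 rad), mouth down, at rest on the tray floor (4 mm), one per compartment; all collars down 4.5 mm or more, all heads up within 2 mm; guard above 2.0 rad, pawl below 0.06 rad; tray level, at rest (all of step 2 and x of cap1 in the frame of tray between -0.06 and 0.06 m and y of cap1 in the frame of tray between -0.06 and 0.06 m and z of each of cap1, cap2, cap3, cap4 in the frame of tray below 0.022 m and angle between each of cap1, cap2, cap3, cap4's own z axis and vertical below 0.12 rad and linear speed of each of cap1, cap2, cap3, cap4, tray below 0.02 m/s and value of joint each of collar1, collar2, collar3, collar4 above 0.0045 m and value of joint each of head1, head2, head3, head4 below 0.002 m and x of cap2 in the frame of tray between -0.06 and 0.06 m and y of cap2 in the frame of tray between -0.06 and 0.06 m and x of cap3 in the frame of tray between -0.06 and 0.06 m and y of cap3 in the frame of tray between -0.06 and 0.06 m and x of cap4 in the frame of tray between -0.06 and 0.06 m and y of cap4 in the frame of tray between -0.06 and 0.06 m and angle between tray's own z axis and vertical below 0.08 rad); the robot touches nothing.
It fails at once if the flux tin is pushed more than 30 mm away (distance of flux_tin from where it was at the start of the episode above 0.03 m).
It fails at once if the label roll is pushed more than 30 mm away (distance of label_roll from where it was at the start of the episode above 0.03 m).
It fails at once if the memory stick is pushed more than 30 mm away (distance of usb_stick from where it was at the start of the episode above 0.03 m).
Of cap1, cap2, cap3, cap4 only 2 to 4 are there at a start; the rules pass over those that are not, and their reading is None.
At some moment in a run one of tray may be knocked a few centimetres aside while the robot is not near it.
It also fails if it takes over 210 s, if anything falls off the work surface, if the arm or the gripper's body presses on something with over 40 N, if the wrist force passes 120 N, or if a joint passes its speed limit or range.

## Robot

A 6-joint arm with a two-finger parallel gripper is mounted at the origin on a cart in front of the work surface, level with it; the furniture and walls round the work are solid. World frame = base frame: x ahead of the robot, y to its left, z up, the work surface at z = 0. Lengths are in mm, angles in rad, forces in N, time in s.
With the tool pointing down it reaches from about 400 to 925 mm from the base axis. Payload 12.5 kg.
Tool frame: the origin (TCP) lies at the very end of the fingers, on their centre line; the grasp point (between the pads) lies 19 mm behind it; z points along the fingers, y is the line along which they close (so a half turn about z gives the same grasp; the last joint's range is limited). The gripper opens to 95 mm and grips with 3 to 60 N. Pads are 20 mm wide; open, the fingers measure 119 mm over their backs; the gripper's body (75 mm by 180 mm) begins 59 mm behind the grasp point.
Start: joints at [-1.433, 0.491, 1.559, -0, 1.092, -0.106], TCP at [150.892, -606.53, 214.661] pointing down, gripper open.
Joint ranges: [-3.1, 3.1], [-0.84, 2.19], [0.05, 2.79], [-1.13, 4.28], [0.06, 2.93], [-2.69, 2.69]. Speed limits (rad/s): [2.22, 2.22, 2.79, 3.14, 3.14, 3.14].

## Interface

Orientations are given as [roll, pitch, yaw] about the fixed x, y, z axes, in that order (R = Rz(yaw) Ry(pitch) Rx(roll)).
In Python, from cell import state, imaging, env, spot_in, mark_of gives the robot as it stands. The module is installed in compiled form; this text tells all that it offers.
- The arm moves only by the tool step_arm, never from a script. Its argument "increments" is a list of rows, each an object with "slide": the shift along the tool's x, y, z in m, a list of three; "roll": the turn about the tool's z in rad. A call has 1 to 5 rows; each row is the pose to reach, as a shift and turn from the pose commanded when the call began, along the tool's axes at that moment; what a row does not reach only later rows make up. A row lasts 1/8 s, in which the tool goes at most 62.5 mm and 10.7 degrees, less where a joint would pass 70% of its speed; a pose out of reach is approached as far as the arm can. A call with a gripper value outside its range is refused whole. "fingers" is the opening, from 0 (shut) to 1 (fully open), set as the call begins (left out, the last holds). The fingers move at their own pace and stop on an object; the grip force is fixed at half the most. Time passes only in rows, so rows that repeat a pose let the fingers close. It gives the time, the measured TCP pose, the force, the opening and the grip force at its end, in the units of the state.
- state(): the state, without advancing time (a new reading comes with each control period).
- imaging.read_camera(name): name is "side" or "top" or "wrist"; returns a dict with "color" (384x512x3 uint8, red, green, blue), "z_map" (384x512 float32, mm along the optical axis (not along the pixel's ray), 0 where there is no reading), "intrinsics" (3x3 intrinsics, pixels), "distortion" ([k1, k2, p1, p2, k3] as OpenCV has them; the pictures are not rectified), "camera_from_world" (4x4, takes a point from world to camera coordinates). Camera axes: x right, y up, looking along -z (the intrinsics and any distortion apply to the point x, -y, -z); pixel columns grow to the right and rows downward; lengths in mm; the calibration is good to about 2 mm. A picture is of the moment at which its call begins.
- env.job_done(): hands the job in; it is judged then, once.
Trained networks look in the newest picture that a camera, given by its name, has taken for a name from the list of things; names that differ only in an ending like _2 or _b are one class to them, and where a whole thing is asked for, a point or a joint stands for the part that bears it (a point fixed in the world has none). Each returns a list of dicts, best first, with "confidence" (0 to 1); they miss things now and then, are a little off and sometimes report something else, mostly with a low value. They report only what shows in the picture. A call takes as long as a camera call. They do not tell look-alikes from the thing itself.
- spot_in(camera, target): "bbox" ([left, top, right, bottom] in pixels, round what is visible of it).
- mark_of(camera, target): "uv" ([column, row] in pixels: a listed point, or the origin of a listed thing).
The state is a dict: "t": time; "joints": joint angles; "qvel": joint speeds; "tau": joint torques, N m; "eef_pos": TCP position; "tcp_rot": TCP orientation; "ft_force": force on the tool from outside, world axes, zero at the start; "moment": the same for the moment, N m; "opening": opening from 0.0 (shut) to 1.0 (fully open); "grip_force": force on a finger pad.
Only numpy, scipy, OpenCV 4.12 (cv2) and the standard library are available. Lean on these libraries where they do the work, as an engineer would, in place of code of your own. Each camera call takes 0.05 s, during which the arm holds its last target. There are 200 camera calls.

## Working session

There is one attempt and no reset: what is moved stays moved. The work goes in short steps, Python scripts to look and compute and a tool call to move; the robot and the scene stay as the last step left them, time stands still between calls to the robot, and variables do not carry over. Pictures are saved under pics/ and viewed, at most 14 in all, crops included, and the job is handed in when it is done.

Besides the shell and the picture viewer there is one more tool, called by a JSON object that holds its "fn" and its "kwargs". step_arm: Moves the arm, as the interface text tells. Its arguments: {"type":"object","properties":{"increments":{"type":"array"},"fingers":{"type":"number"}},"required":["increments"]}

```bash
mkdir -p pics
cat > h.py <<'E'
import numpy as np, cv2
from cell import state, imaging, env, spot_in, mark_of
from scipy.spatial.transform import Rotation as R
def ray(c,uv):
    p=cv2.undistortPoints(np.array([[uv]],float),np.array(c["intrinsics"]),np.array(c["distortion"]))[0,0]
    return np.array([p[0],-p[1],-1.0])
def deproj(c,uv,depth=None,z=None):
    T=np.linalg.inv(np.array(c["camera_from_world"])); d=ray(c,uv)
    if z is not None:
        o=T[:3,3]; w=T[:3,:3]@d; return o+w*(z-o[2])/w[2]
    if depth is None:
        u,v=int(round(uv[0])),int(round(uv[1])); q=c["z_map"][max(v-2,0):v+3,max(u-2,0):u+3]; q=q[q>0]; depth=np.median(q) if len(q) else np.nan
    return T[:3,:3]@(d*depth)+T[:3,3]
def save(c,n): cv2.imwrite(f"pics/{n}.png",c["color"][:,:,::-1])
def cloud(c):
    h,w=c["z_map"].shape; uu,vv=np.meshgrid(np.arange(w),np.arange(h))
    p=cv2.undistortPoints(np.stack([uu,vv],-1).reshape(-1,1,2).astype(float),np.array(c["intrinsics"]),np.array(c["distortion"])).reshape(h,w,2)
    T=np.linalg.inv(np.array(c["camera_from_world"])); d=c["z_map"].astype(float)
    P=np.stack([p[...,0]*d,-p[...,1]*d,-d],-1)
    P=P@T[:3,:3].T+T[:3,3]; P[d<=0]=np.nan; return P
E
python3 - <<'E'
from h import *
print(state())
for n in("top","side"):
    c=imaging.read_camera(n); save(c,n+"0")
    for t in ["station","tray","pawl_tab","cap1","cap2","cap3","cap4","head1_top","flux_tin","label_roll","usb_stick","guard"]:
        for m in mark_of(n,t)[:4] if t!="guard" else []:
            print(n,t,np.round(m["uv"]),round(m["confidence"],2),np.round(deproj(c,m["uv"])))
E
```

```text
{'t': 0.0, 'joints': array([-1.43259558e+00,  4.91552473e-01,  1.55948487e+00,  1.58012032e-05,
        1.09169604e+00, -1.05607936e-01]), 'qvel': array([ 0.00083011,  0.00055983,  0.00165738, -0.00107174, -0.00176941,
       -0.00020258]), 'tau': array([-3.38969599e-03, -6.12648225e+01, -2.58181250e+01,  6.91801356e-02,
        4.83157870e-02, -1.27185190e-04]), 'eef_pos': array([ 150.86015245, -606.25151876,  214.05395655]), 'tcp_rot': array([-3.14045976e+00, -1.34181849e-04,  2.43801311e-01]), 'ft_force': array([ 0.59585492, -0.82399379, -0.3309189 ]), 'moment': array([-0.0289339 , -0.03933113, -0.04453849]), 'grip_force': 0.0, 'opening': 1.0016272318255197}
top station [212. 185.] 0.6 [574.  39.  10.]
top tray [310. 254.] 0.95 [ 349. -302.   15.]
top tray [358. 243.] 0.71 [ 392. -466.   14.]
top tray [305. 204.] 0.61 [ 517. -280.   22.]
top pawl_tab [253. 186.] 0.54 [ 560. -101.  180.]
top flux_tin [211. 243.] 0.69 [377.  35.  18.]
top label_roll [177. 244.] 0.39 [371. 154.  -1.]
top usb_stick [252. 250.] 0.43 [ 357. -105.    6.]
side station [219. 235.] 0.64 [530. 146.  61.]
side tray [339. 206.] 0.58 [229. 104. 185.]
side tray [338. 190.] 0.49 [235. 101. 221.]
side tray [313. 228.] 0.41 [ 359. -102.    6.]
side pawl_tab [257. 169.] 0.69 [ 704. -396.   55.]
side cap1 [235. 222.] 0.58 [519.  82.  73.]
side cap1 [222. 232.] 0.56 [523. 142.  71.]
side cap2 [235. 222.] 0.58 [519.  82.  73.]
side cap2 [222. 232.] 0.56 [523. 142.  71.]
side cap3 [235. 222.] 0.58 [519.  82.  73.]
side cap3 [222. 232.] 0.56 [523. 142.  71.]
side cap4 [235. 222.] 0.58 [519.  82.  73.]
side cap4 [222. 232.] 0.56 [523. 142.  71.]
side head1_top [243. 208.] 0.45 [533.  13.  85.]
side flux_tin [291. 249.] 0.67 [363.  59.  14.]
side label_roll [277. 275.] 0.59 [353. 167.   3.]
```

View pics/top0.png

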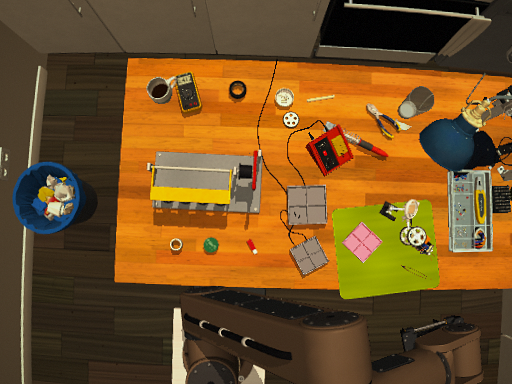

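View pics/side0.png

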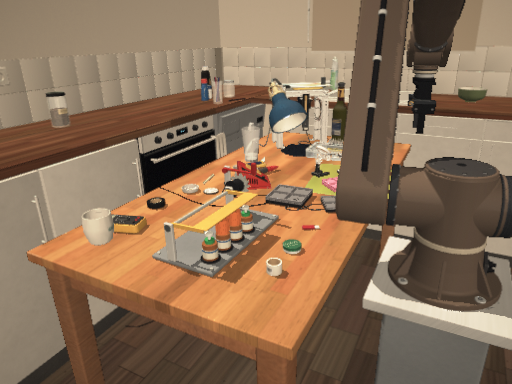

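Top: station at (150–260, 152–213) with the red pawl at (257,160–188). The larger grey tray is at (307,204), the small grey one at (309,256) and the pink one at (362,241). Side: bottles 2 and 3 have orange caps at (235,222) and (222,232). The outer two bottles look uncapped.

Run:
```python
from h import *
c=imaging.read_camera("top"); P=cloud(c); X,Y,Z=P[...,0],P[...,1],P[...,2]
col=c["color"].astype(int); v,u=np.mgrid[:384,:512]
def rect(m,name):
    p=P[m][:,:2].astype(np.float32)
    r=cv2.minAreaRect(p); print(name,m.sum(),np.round(r[0]),np.round(r[1]),round(r[2],1),"zmed",np.nanmedian(Z[m]))
box=lambda a,b,d,e:(u>a)&(u<b)&(v>d)&(v<e)
grey=(col.max(2)-col.min(2)<35)
def big(m):
    n,l,s,_=cv2.connectedComponentsWithStats(m.astype(np.uint8)); return l==1+np.argmax(s[1:,4])
m=box(140,270,140,225)&(Z>5)&(Z<25); rect(big(cv2.morphologyEx(m.astype(np.uint8),cv2.MORPH_OPEN,np.ones((2,2)))),"plate")
m=box(140,270,140,225)&(Z>5); rect(big(m),"station all")
m=box(275,340,175,233)&(Z>10); rect(big(m),"tray")
m=box(275,340,175,233)&grey; rect(big(m),"tray col")
red=box(240,270,140,200)&(col[...,0]>120)&(col[...,1]<60)&(col[...,2]<60); rect(red,"red")
for q in np.argwhere(red)[::6]: print(q[::-1],np.round(P[q[0],q[1]]),end=" ")
ye=box(140,240,150,212)&(col[...,0]>180)&(col[...,1]>140)&(col[...,2]<80); rect(big(ye),"guard")
fine=box(320,320,0,1)
T=np.linalg.inv(np.array(c["camera_from_world"])); print(T[:3,3], c["intrinsics"])
```

```text
plate 1594 [517.  30.] [145. 409.] 23.1 zmed 10.710273656887466
station all 6169 [586.  73.] [399. 204.] 88.7 zmed 13.190048856490876
tray 1512 [ 516. -285.] [132. 135.] 3.9 zmed 17.97237097306902
tray col 190 [ 515. -285.] [126. 136.] 6.3 zmed 19.071060760903038
red 124 [ 626. -104.] [ 11. 146.] 87.9 zmed 151.41323658958288
[254 151] [ 672. -100.  152.] [256 152] [ 669. -107.  152.] [254 154] [ 663. -101.  148.] [257 155] [ 684. -111.   -1.] [256 157] [ 653. -107.  154.] [256 159] [ 648. -107.  146.] [256 161] [ 641. -108.  151.] [255 164] [ 631. -105.  154.] [254 166] [ 624. -102.  155.] [256 167] [ 641. -109.    9.] [255 169] [ 616. -105.  151.] [253 172] [606. -99. 153.] [253 174] [600. -99. 151.] [253 176] [ 593. -100.  155.] [253 178] [ 587. -100.  152.] [253 180] [ 582. -100.  148.] [252 182] [575. -97. 151.] [254 183] [ 572. -103.  152.] [252 185] [563. -97. 184.] [254 186] [ 560. -104.  184.] [252 188] [554. -98. 184.] guard 1175 [564. 106.] [268. 108.] 88.8 zmed 114.94663680059148
[ 449.77748448  -98.06577232 1438.16810968] [[419.21530097   0.         259.72090417]
 [  0.         419.21530097 187.22200172]
 [  0.           0.           1.        ]]
```

Create go.py:
```python
import sys
from h import *
s=state(); a=list(map(float,sys.argv[1:]))
yaw=s["tcp_rot"][2]; c_,s_=np.cos(yaw),np.sin(yaw)
d=np.array(a[:3])-s["eef_pos"]
print("t",round(s["t"],2),"pos",np.round(s["eef_pos"],1),"rot",np.round(s["tcp_rot"],3),"F",np.round(s["ft_force"],1),"j",np.round(s["joints"],2))
print("slide",np.round([(d[0]*c_+d[1]*s_)/1e3,(d[0]*s_-d[1]*c_)/1e3,-d[2]/1e3],4),"roll",round(yaw-(a[3] if len(a)>3 else yaw),3),"rows",np.linalg.norm(d)/62.5)
```

```text
(no output)
```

{"fn": "step_arm", "kwargs": {"increments": [{"slide":[0.05,-0.044,-0.03],"roll":0.1},{"slide":[0.09,-0.078,-0.06],"roll":0.2},{"slide":[0.13,-0.115,-0.1],"roll":0.244},{"slide":[0.18,-0.155,-0.116],"roll":0.244},{"slide":[0.225,-0.195,-0.116],"roll":0.244}]}}

```text
t: 1.88
eef_pos: [315.5, -372.6, 331.2]
tcp_rot: [3.139, -0.002, -0.001]
ft_force: [2.0, -0.6, -0.2]
opening: 1.003
grip_force: 0.0
```

```bash
python3 go.py 530 -60 330 0
```

```text
t 1.88 pos [ 315.5 -372.6  331.2] rot [ 3.139e+00 -2.000e-03 -1.000e-03] F [ 2.  -0.6 -0.2] j [-1.    0.18  1.71  0.    1.25  0.57]
slide [ 0.2142 -0.3128  0.0012] roll -0.001 rows 6.06636682171958
```

{"fn": "step_arm", "kwargs": {"increments": [{"slide":[0.035,-0.05,0]},{"slide":[0.07,-0.1,0]},{"slide":[0.105,-0.15,0]},{"slide":[0.14,-0.2,0]},{"slide":[0.175,-0.25,0]}]}}

```text
invalid input at $.increments[0]: expected keys slide, roll
```

{"fn": "step_arm", "kwargs": {"increments": [{"slide":[0.035,-0.05,0]},{"slide":[0.04,-0.06,0]},{"slide":[0.04,-0.06,0]}]}}

```text
invalid input at $.increments[0]: expected keys slide, roll
```

Run:
```python
from h import *
c=imaging.read_camera("wrist"); save(c,"w1"); print(state()["eef_pos"],state()["tcp_rot"])
T=np.linalg.inv(np.array(c["camera_from_world"])); print(np.round(T,2))
for t in ["pawl_tab","station","tray","cap1"]:
    for m in mark_of("wrist",t)[:3]: print(t,np.round(m["uv"]),round(m["confidence"],2),np.round(deproj(c,m["uv"]),1))
P=cloud(c); col=c["color"].astype(int)
red=(col[...,0]>110)&(col[...,1]<60)&(col[...,2]<60)
Z=P[...,2]; m=red&(Z>178)&(Z<190)
for nm,m in(("tab",m),("arm",red&(Z>143)&(Z<160))):
    if m.sum()>5: print(nm,m.sum(),cv2.minAreaRect(P[m][:,:2].astype(np.float32)),np.nanmedian(P[m],0))
```

```text
[ 318.11570879 -367.45851278  331.44328437] [ 3.14130819e+00 -2.57433176e-03  1.99712407e-03]
[[-0.0000e+00  9.6000e-01  2.7000e-01  3.9280e+02]
 [-1.0000e+00 -0.0000e+00  0.0000e+00 -3.7218e+02]
 [ 0.0000e+00 -2.7000e-01  9.6000e-01  5.0218e+02]
 [ 0.0000e+00  0.0000e+00  0.0000e+00  1.0000e+00]]
tray [207. 137.] 0.95 [ 349.8 -298.3   18. ]
tray [196.  18.] 0.68 [ 511.9 -290.6   19.1]
tray [327. 104.] 0.59 [ 397.1 -479.4   21.9]
```

View pics/w1.png

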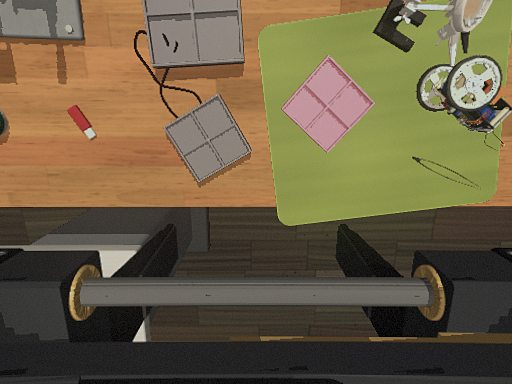

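Wrist view: the large tray is at the top (195,20), the small one at (207,137) and the pink one at (328,104). The move was refused because it had no roll, so I'm resending it.

{"fn": "step_arm", "kwargs": {"increments": [{"slide":[0.03,-0.05,0],"roll":0},{"slide":[0.06,-0.1,0],"roll":0},{"slide":[0.09,-0.15,0],"roll":0},{"slide":[0.12,-0.2,0],"roll":0},{"slide":[0.15,-0.25,0],"roll":0}]}}

```text
t: 2.75
eef_pos: [465.4, -123.8, 329.5]
tcp_rot: [3.141, 0.0, -0.003]
ft_force: [0.5, -0.8, 0.3]
opening: 0.996
grip_force: 0.0
```

{"fn": "step_arm", "kwargs": {"increments": [{"slide":[0.015,-0.05,0],"roll":0},{"slide":[0.02,-0.06,0],"roll":0},{"slide":[0.02,-0.06,0],"roll":0}]}}

```text
t: 3.12
eef_pos: [484.9, -64.8, 329.4]
tcp_rot: [3.141, 0.001, -0.0]
ft_force: [-0.3, 0.0, -0.3]
opening: 0.997
grip_force: 0.0
```

```bash
cat > look.py <<'E'
from h import *
import sys
c=imaging.read_camera("wrist"); save(c,sys.argv[1]); print(state()["eef_pos"],state()["tcp_rot"])
for t in sys.argv[2:]:
    for m in mark_of("wrist",t)[:4]: print(t,np.round(m["uv"]),round(m["confidence"],2),np.round(deproj(c,m["uv"]),1))
P=cloud(c); col=c["color"].astype(int); np.savez("last.npz",P=P,col=col)
red=(col[...,0]>110)&(col[...,1]<60)&(col[...,2]<60)
Z=P[...,2]; m=red&(Z>178)&(Z<190)
for nm,m in(("tab",m),("arm",red&(Z>143)&(Z<160))):
    if m.sum()>5: print(nm,m.sum(),cv2.minAreaRect(P[m][:,:2].astype(np.float32)),np.nanmedian(P[m],0))
E
python3 look.py w2 pawl_tab station cap1 head1_top
```

```text
[484.60942808 -65.20750525 329.4269062 ] [ 3.14135029e+00  6.69041267e-04 -1.17152960e-03]
pawl_tab [294. 109.] 0.63 [ 560.4 -102.2  183.9]
station [185.  88.] 0.73 [589.6  40.1  12.8]
tab 167 ((562.3583984375, -102.03650665283203), (15.193083763122559, 10.197259902954102), 0.10896231234073639) [ 562.38349955 -101.8505965   183.13812484]
arm 891 ((616.4443359375, -103.23733520507812), (10.017728805541992, 94.0150375366211), 88.37413024902344) [ 620.17019162 -103.14221791  152.66193697]
```

View pics/w2.png

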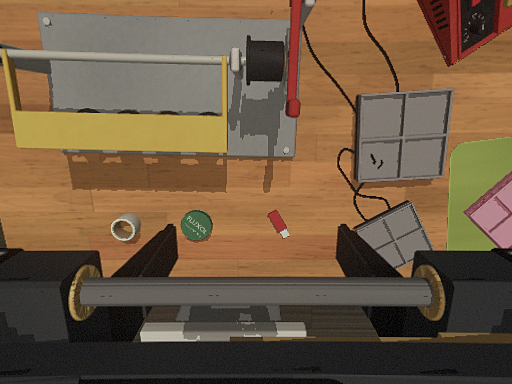

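The pawl tab is at (294,109), about (562,-102) mm, and the station yaw is about -0.025. Going to the tab now.

{"fn": "step_arm", "kwargs": {"increments": [{"slide":[0.04,0.018,0.04],"roll":0.025},{"slide":[0.077,0.037,0.08],"roll":0.025},{"slide":[0.077,0.037,0.12],"roll":0.025},{"slide":[0.077,0.037,0.16],"roll":0.025},{"slide":[0.077,0.037,0.174],"roll":0.025}], "fingers": 0.5}}

```text
t: 4.0
eef_pos: [560.8, -101.5, 153.9]
tcp_rot: [-3.141, 0.003, -0.026]
ft_force: [0.3, 0.5, 0.1]
opening: 0.537
grip_force: 0.0
```

{"fn": "step_arm", "kwargs": {"increments": [{"slide":[0,0,0],"roll":0},{"slide":[0,0,0],"roll":0},{"slide":[0,0,0],"roll":0},{"slide":[0,0,0],"roll":0},{"slide":[0,0,0],"roll":0}], "fingers": 0}}

```text
t: 4.62
eef_pos: [561.8, -101.6, 156.6]
tcp_rot: [3.14, -0.001, -0.025]
ft_force: [-2.3, -4.8, 2.6]
opening: 0.125
grip_force: 30.0
```

{"fn": "step_arm", "kwargs": {"increments": [{"slide":[0.0032,0,-0.0105],"roll":0},{"slide":[0.0075,0,-0.0207],"roll":0},{"slide":[0.0128,0,-0.0304],"roll":0},{"slide":[0.0128,0,-0.0304],"roll":0},{"slide":[0.0128,0,-0.0304],"roll":0}], "fingers": 0}}

```text
t: 5.25
eef_pos: [574.7, -101.9, 186.7]
tcp_rot: [3.14, -0.002, -0.025]
ft_force: [-1.9, -5.8, 3.1]
opening: 0.122
grip_force: 30.0
```

{"fn": "step_arm", "kwargs": {"increments": [{"slide":[0,0,0],"roll":0},{"slide":[0,0,0],"roll":0},{"slide":[0,0,0],"roll":0},{"slide":[0,0,0],"roll":0},{"slide":[0,0,0],"roll":0}]}}

```text
t: 5.88
eef_pos: [574.7, -101.9, 186.7]
tcp_rot: [3.14, -0.002, -0.025]
ft_force: [-0.1, -6.5, 2.4]
opening: 0.126
grip_force: 30.0
```

{"fn": "step_arm", "kwargs": {"increments": [{"slide":[0,0,0],"roll":0},{"slide":[0,0,0],"roll":0},{"slide":[0,0,0],"roll":0},{"slide":[0,0,0],"roll":0},{"slide":[0,0,0],"roll":0}]}}

```text
t: 6.5
eef_pos: [574.7, -101.9, 186.7]
tcp_rot: [3.14, -0.002, -0.025]
ft_force: [0.0, -4.7, 2.8]
opening: 0.124
grip_force: 30.0
```

{"fn": "step_arm", "kwargs": {"increments": [{"slide":[0,0,0],"roll":0},{"slide":[0,0,0],"roll":0},{"slide":[0,0,0],"roll":0},{"slide":[0,0,0],"roll":0},{"slide":[0,0,0],"roll":0}]}}

```text
t: 7.12
eef_pos: [574.7, -101.9, 186.7]
tcp_rot: [3.14, -0.002, -0.025]
ft_force: [-1.1, -5.8, 2.2]
opening: 0.125
grip_force: 30.0
```

Run:
```python
from h import *
c=imaging.read_camera("side"); cv2.imwrite("pics/s2.png",cv2.resize(c["color"][100:300,130:330,::-1],(600,600),interpolation=cv2.INTER_CUBIC))
```

```text
(no output)
```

View pics/s2.png

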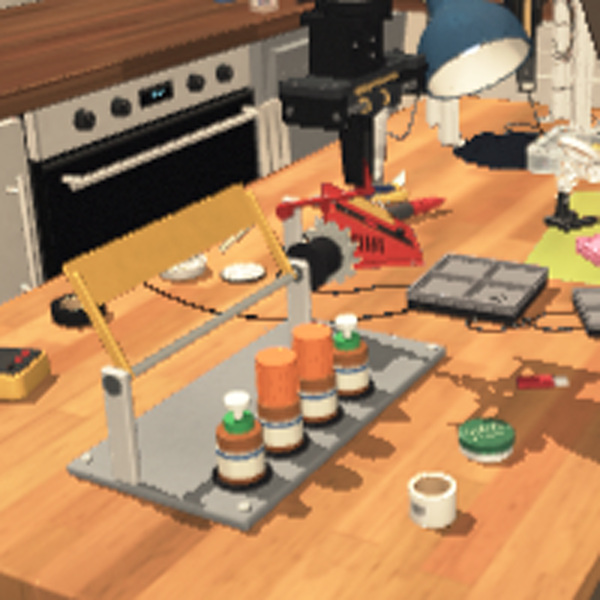

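The guard is upright and leaning back. Bottles 2 and 3 are capped, 1 and 4 have bare white heads. Lowering the pawl and letting it go.

{"fn": "step_arm", "kwargs": {"increments": [{"slide":[-0.0053,0,0.0097],"roll":0},{"slide":[-0.0096,0,0.0199],"roll":0},{"slide":[-0.0128,0,0.03],"roll":0},{"slide":[-0.0128,0,0.03],"roll":0},{"slide":[-0.0128,0,0.03],"roll":0}], "fingers": 0}}

```text
t: 7.8
eef_pos: [561.8, -101.7, 156.8]
tcp_rot: [3.14, -0.001, -0.025]
ft_force: [-1.0, -6.1, 4.9]
opening: 0.126
grip_force: 30.0
```

{"fn": "step_arm", "kwargs": {"increments": [{"slide":[0,0,0],"roll":0},{"slide":[0,0,0],"roll":0},{"slide":[0,0,0],"roll":0},{"slide":[0,0,0],"roll":0}], "fingers": 0.45}}

```text
t: 8.3
eef_pos: [561.6, -100.8, 156.1]
tcp_rot: [-3.142, 0.0, -0.025]
ft_force: [-0.0, -0.1, 0.3]
opening: 0.44
grip_force: 0.0
```

{"fn": "step_arm", "kwargs": {"increments": [{"slide":[0,0,-0.05],"roll":0},{"slide":[-0.02,0,-0.1],"roll":0},{"slide":[-0.08,-0.02,-0.13],"roll":0},{"slide":[-0.13,-0.06,-0.16],"roll":0},{"slide":[-0.13,-0.12,-0.16],"roll":0}]}}

```text
t: 8.93
eef_pos: [434.1, 15.5, 317.4]
tcp_rot: [3.141, -0.003, -0.029]
ft_force: [0.7, -0.0, 0.3]
opening: 0.45
grip_force: 0.0
```

```bash
python3 look.py w3 pawl_tab station cap2 head1_top tray
python3 - <<'E'
from h import *
d=np.load("last.npz");P,col=d["P"],d["col"];Z=P[...,2]
org=(col[...,0]>150)&(col[...,1]>60)&(col[...,1]<140)&(col[...,2]<80)&(Z>94)&(Z<106)
wh=(col.min(2)>120)&(Z>82)&(Z<94)
for nm,m in(("cap",org),("head",wh)):
    n,l,s,ce=cv2.connectedComponentsWithStats(m.astype(np.uint8))
    for i in range(1,n):
        if s[i,4]>40:
            q=P[l==i]; print(nm,s[i,4],np.round(ce[i]),np.round(np.median(q,0),1),np.round((q.min(0)+q.max(0))/2,1),np.round(np.ptp(q,0)))
E
```

```text
[433.25822106  21.59093811 317.57379023] [-3.13981639e+00 -2.99258668e-03 -2.45349288e-02]
pawl_tab [379.  50.] 0.8 [557.4 -98.7 183.2]
station [233.  53.] 0.82 [586.3  43.3  13. ]
station [109.  91.] 0.73 [535.4 191.7  88.7]
cap2 [167.  91.] 0.77 [533.2 118.6 100.5]
cap2 [214.  94.] 0.75 [528.1  62.6 100.8]
head1_top [260.  90.] 0.5 [532.6   8.4  88.8]
tray [460.  95.] 0.87 [ 519.8 -276.9   21. ]
tray [449. 205.] 0.77 [ 353.2 -289.    14.8]
tab 205 ((562.2483520507812, -101.62793731689453), (16.009048461914062, 10.064387321472168), 1.9159568548202515) [ 561.57479879 -101.08889651  183.29392278]
arm 372 ((587.6302490234375, -102.36940002441406), (9.437468528747559, 37.20505142211914), 87.8187026977539) [ 589.36365805 -101.97724326  152.79653119]
cap 747 [159.  91.] [533.9 127.2 100.5] [533.9 127.6  98.4] [35. 36.  8.]
cap 724 [209.  91.] [532.4  68.8 100.7] [531.9  68.6  98.7] [34. 35.  9.]
head 244 [112.  92.] [534.4 187.5  88.6] [534.4 187.8  88.3] [21. 20.  5.]
head 252 [260.  91.] [531.    8.1  88.8] [531.1   8.   88.3] [21. 20.  6.]
```

View pics/w3.png

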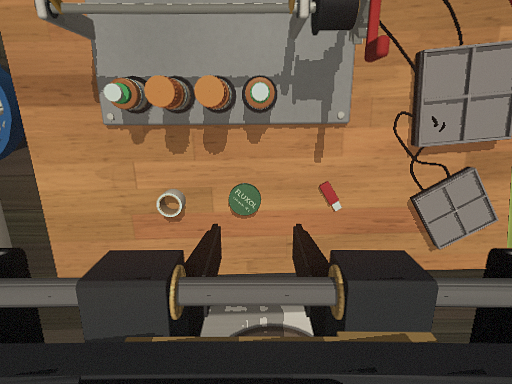

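The pawl tab is back down (z 183). Caps 2 and 3 are at (209,91) and (159,91), and heads 1 and 4 are bare at (260,91) and (112,92). Next I turn across station x and grip cap 2.

{"fn": "step_arm", "kwargs": {"increments": [{"slide":[0.02,-0.01,0.02],"roll":-0.18},{"slide":[0.04,-0.02,0.04],"roll":-0.36},{"slide":[0.06,-0.03,0.07],"roll":-0.54},{"slide":[0.08,-0.04,0.1],"roll":-0.72},{"slide":[0.098,-0.0494,0.12],"roll":-0.9}], "fingers": 0.6}}

```text
t: 9.85
eef_pos: [535.6, 61.1, 193.3]
tcp_rot: [-3.14, 0.002, 0.879]
ft_force: [-0.6, -0.3, 0.9]
opening: 0.6
grip_force: 0.0
```

{"fn": "step_arm", "kwargs": {"increments": [{"slide":[0,0,0],"roll":-0.18},{"slide":[0,0,0],"roll":-0.36},{"slide":[0,0,0],"roll":-0.54},{"slide":[0,0,0],"roll":-0.676},{"slide":[0,0,0],"roll":-0.676}]}}

```text
t: 10.48
eef_pos: [535.2, 61.0, 194.8]
tcp_rot: [-3.141, 0.0, 1.548]
ft_force: [-0.0, -0.5, -1.1]
opening: 0.602
grip_force: 0.0
```

```bash
python3 go.py 532.3 68.7 72 1.55
```

```text
t 10.47 pos [535.2  61.  194.8] rot [-3.141  0.     1.548] F [-0.  -0.5 -1.1] j [-0.01  0.39  1.79 -0.    0.96  0.01]
slide [ 0.0076 -0.0031  0.1228] roll -0.002 rows 1.9694002226644174
```

{"fn": "step_arm", "kwargs": {"increments": [{"slide":[0.0077,-0.003,0.03],"roll":0},{"slide":[0.0077,-0.003,0.06],"roll":0},{"slide":[0.0077,-0.003,0.09],"roll":0},{"slide":[0.0077,-0.003,0.115],"roll":0},{"slide":[0.0077,-0.003,0.123],"roll":0}]}}

```text
t: 11.1
eef_pos: [531.6, 69.3, 71.0]
tcp_rot: [-3.139, 0.0, 1.547]
ft_force: [-0.1, 0.3, 0.4]
opening: 0.602
grip_force: 0.0
```

{"fn": "step_arm", "kwargs": {"increments": [{"slide":[0,0,0],"roll":0},{"slide":[0,0,0],"roll":0},{"slide":[0,0,0],"roll":0},{"slide":[0,0,0],"roll":0}], "fingers": 0.2}}

```text
t: 11.6
eef_pos: [532.5, 70.0, 73.3]
tcp_rot: [3.14, 0.0, 1.551]
ft_force: [0.5, -0.9, 6.4]
opening: 0.389
grip_force: 30.0
```

{"fn": "step_arm", "kwargs": {"increments": [{"slide":[0,0,-0.02],"roll":0},{"slide":[0,0,-0.04],"roll":0},{"slide":[0,0,-0.07],"roll":0},{"slide":[0,0,-0.1],"roll":0},{"slide":[0,0,-0.12],"roll":0}]}}

```text
t: 12.22
eef_pos: [532.1, 70.1, 194.0]
tcp_rot: [3.14, 0.0, 1.551]
ft_force: [0.7, -0.1, -0.4]
opening: 0.392
grip_force: 30.0
```

```bash
cat > tray.py <<'E'
from h import *
c=imaging.read_camera("top"); save(c,"topx"); P=cloud(c); Z=P[...,2]
r=[m for m in mark_of("top","tray")]
for m in r[:4]: print(np.round(m["uv"]),round(m["confidence"],2),np.round(deproj(c,m["uv"],z=22),0))
for m in r[:4]:
    u,v=np.round(m["uv"]).astype(int); k=np.zeros(Z.shape,np.uint8); k[max(v-45,0):v+45,max(u-45,0):u+45]=1
    k&=((Z>9)&(Z<40)).astype(np.uint8); n,l,s,ce=cv2.connectedComponentsWithStats(k)
    i=l[v,u]
    if i: print(cv2.minAreaRect(P[l==i][:,:2].astype(np.float32)))
E
python3 tray.py; python3 go.py 484 -253 195 1.55
```

```text
[364. 244.] 0.97 [ 389. -483.   22.]
[306. 204.] 0.87 [ 517. -282.   22.]
[308. 253.] 0.73 [ 354. -292.   22.]
((394.1064758300781, -479.91748046875), (106.5079345703125, 101.07331848144531), 48.44880294799805)
((517.314453125, -285.1214904785156), (134.27439880371094, 135.29736328125), 4.694106101989746)
((346.6592102050781, -298.47955322265625), (101.73599243164062, 100.45550537109375), 29.880903244018555)
t 12.32 pos [532.7  70.2 194.4] rot [ 3.138 -0.     1.551] F [ 0.2 -0.4 -0.3] j [ 0.01  0.39  1.8  -0.    0.95  0.03]
slide [-0.3241 -0.0423 -0.0006] roll 0.001 rows 5.22900217523242
```

{"fn": "step_arm", "kwargs": {"increments": [{"slide":[-0.05,-0.01,-0.025],"roll":0},{"slide":[-0.11,-0.025,-0.03],"roll":0},{"slide":[-0.17,-0.05,-0.03],"roll":0},{"slide":[-0.23,-0.05,-0.03],"roll":0},{"slide":[-0.29,-0.05,-0.03],"roll":0}]}}

```text
t: 12.95
eef_pos: [475.5, -220.7, 221.8]
tcp_rot: [-3.141, -0.0, 1.551]
ft_force: [0.3, -0.5, -0.1]
opening: 0.39
grip_force: 30.0
```

{"fn": "step_arm", "kwargs": {"increments": [{"slide":[-0.036,0,0.04],"roll":0},{"slide":[-0.036,0,0.06],"roll":0},{"slide":[-0.036,0,0.06],"roll":0}]}}

```text
t: 13.32
eef_pos: [474.5, -254.6, 160.5]
tcp_rot: [-3.138, -0.002, 1.55]
ft_force: [0.0, 0.3, -0.6]
opening: 0.39
grip_force: 30.0
```

```bash
python3 look.py w4 tray; python3 go.py 482.5 -255.7 40 1.55
```

```text
[ 475.18502548 -254.58987357  161.7634659 ] [-3.13995576e+00 -1.06752826e-03  1.55065942e+00]
tray [146. 217.] 0.93 [ 353.4 -289.9   14.4]
tray [297. 207.] 0.87 [ 516.  -277.8   26.2]
tab 10 ((471.87506103515625, -245.22349548339844), (35.553077697753906, 10.371734619140625), 16.921794891357422) [ 478.42009646 -241.87948575  183.16064841]
arm 27 ((476.1714782714844, -242.47445678710938), (10.713409423828125, 33.360572814941406), 84.5580062866211) [ 477.97791592 -239.42325504  151.39189707]
t 13.43 pos [ 475.6 -254.6  162.6] rot [-3.141 -0.     1.551] F [-0.9  0.5 -1. ] j [-0.61  0.43  1.83 -0.    0.88 -0.59]
slide [-0.001   0.0069  0.1226] roll 0.001 rows 1.9650784138553834
```

View pics/w4.png

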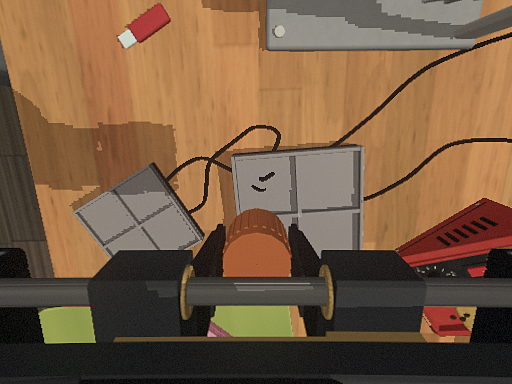

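The tray is confirmed. Its near-left compartment, around (265,185), has dark marks in it, so I'll use the two clean far ones.

{"fn": "step_arm", "kwargs": {"increments": [{"slide":[0.003,0.04,0],"roll":0},{"slide":[0.0055,0.0707,0.04],"roll":0},{"slide":[0.0055,0.0707,0.09],"roll":0},{"slide":[0.0055,0.0707,0.12],"roll":0},{"slide":[0.0055,0.0707,0.126],"roll":0}]}}

```text
t: 14.05
eef_pos: [546.2, -250.0, 35.8]
tcp_rot: [-3.14, -0.001, 1.552]
ft_force: [-0.2, 0.3, -0.7]
opening: 0.389
grip_force: 30.0
```

{"fn": "step_arm", "kwargs": {"increments": [{"slide":[0,0,0.002],"roll":0},{"slide":[0,0,0.004],"roll":0},{"slide":[0,0,0.0055],"roll":0}]}}

```text
t: 14.42
eef_pos: [546.7, -251.0, 32.0]
tcp_rot: [3.14, 0.001, 1.551]
ft_force: [-0.0, -0.3, 0.1]
opening: 0.389
grip_force: 30.0
```

{"fn": "step_arm", "kwargs": {"increments": [{"slide":[0,0,0.001],"roll":0},{"slide":[0,0,0.002],"roll":0}]}}

```text
t: 14.68
eef_pos: [546.7, -251.1, 31.1]
tcp_rot: [3.14, 0.001, 1.551]
ft_force: [-6.3, 3.4, 28.3]
opening: 0.388
grip_force: 30.0
```

{"fn": "step_arm", "kwargs": {"increments": [{"slide":[0,0,0],"roll":0},{"slide":[0,0,0],"roll":0},{"slide":[0,0,0],"roll":0}], "fingers": 0.6}}

```text
t: 15.05
eef_pos: [546.3, -250.8, 28.9]
tcp_rot: [-3.142, 0.0, 1.551]
ft_force: [-0.2, 0.5, -0.8]
opening: 0.593
grip_force: 0.0
```

{"fn": "step_arm", "kwargs": {"increments": [{"slide":[0,0,-0.03],"roll":0},{"slide":[0,0,-0.08],"roll":0},{"slide":[0,0,-0.14],"roll":0},{"slide":[0.05,-0.02,-0.19],"roll":0},{"slide":[0.11,-0.05,-0.19],"roll":0}]}}

```text
t: 15.68
eef_pos: [504.5, -151.4, 220.1]
tcp_rot: [3.137, 0.002, 1.549]
ft_force: [-0.1, 0.4, -1.4]
opening: 0.596
grip_force: 0.0
```

```bash
python3 look.py w5
python3 - <<'E'
from h import *
d=np.load("last.npz");P=d["P"];Z=P[...,2];m=(Z>45)&(Z<70)&(P[...,1]<-200)&(P[...,0]>480)&(P[...,0]<600)
if m.sum(): print(m.sum(),np.percentile(P[m],[5,50,95],axis=0).round(1))
E
python3 go.py 533.8 127.5 210 1.55
```

```text
[ 500.27980214 -145.3901812   219.52376137] [ 3.14138678e+00 -1.07895974e-03  1.55148004e+00]
tab 289 ((561.7041015625, -101.84974670410156), (10.151020050048828, 16.871938705444336), 88.72881317138672) [ 560.41260409 -101.72635161  183.13879439]
arm 826 ((623.45703125, -103.5782241821289), (11.477961540222168, 103.78032684326172), 89.63679504394531) [ 617.25970126 -102.53671709  152.43520168]
742 [[ 531.3 -265.7   48.8]
 [ 545.5 -248.8   58.7]
 [ 558.7 -234.9   60. ]]
t 15.72 pos [ 500.3 -145.4  219.5] rot [ 3.141e+00 -1.000e-03  1.551e+00] F [0.9 3.7 1.2] j [-0.41  0.34  1.81  0.    1.   -0.39]
slide [0.2735 0.0282 0.0095] roll 0.001 rows 4.401697321806486
```

Cap 2 stands in the tray with its top at z 59. Next is cap 3.

{"fn": "step_arm", "kwargs": {"increments": [{"slide":[0.06,0.006,0],"roll":0},{"slide":[0.12,0.012,0],"roll":0},{"slide":[0.18,0.02,0],"roll":0},{"slide":[0.24,0.028,0.01],"roll":0},{"slide":[0.274,0.028,0.04],"roll":0}], "fingers": 0.6}}

```text
t: 16.35
eef_pos: [538.1, 124.6, 178.0]
tcp_rot: [3.139, -0.0, 1.553]
ft_force: [1.0, 0.2, -1.1]
opening: 0.599
grip_force: 0.0
```

```bash
python3 go.py 533.8 128 73 1.55
```

```text
t 16.35 pos [538.1 124.6 178. ] rot [ 3.139 -0.     1.553] F [ 1.   0.2 -1.1] j [0.11 0.43 1.78 0.   0.93 0.13]
slide [ 0.0033 -0.0044  0.105 ] roll 0.003 rows 1.6829300755150522
```

{"fn": "step_arm", "kwargs": {"increments": [{"slide":[0,0,0.03],"roll":0},{"slide":[0,0,0.05],"roll":0},{"slide":[0,0,0.05],"roll":0}]}}

```text
t: 16.73
eef_pos: [536.7, 121.9, 126.4]
tcp_rot: [-3.139, 0.0, 1.551]
ft_force: [-0.3, -0.6, 0.1]
opening: 0.601
grip_force: 0.0
```

```bash
python3 go.py 533.8 128 73 1.55
```

```text
t 16.73 pos [536.7 121.9 126.4] rot [-3.139  0.     1.551] F [-0.3 -0.6  0.1] j [ 0.1   0.5   1.84 -0.    0.81  0.12]
slide [ 0.0061 -0.0031  0.0534] roll 0.001 rows 0.8613939126444636
```

{"fn": "step_arm", "kwargs": {"increments": [{"slide":[0.006,-0.003,0],"roll":0},{"slide":[0.006,-0.003,0.02],"roll":0},{"slide":[0.006,-0.003,0.04],"roll":0},{"slide":[0.006,-0.003,0.053],"roll":0},{"slide":[0.006,-0.003,0.053],"roll":0}]}}

```text
t: 17.35
eef_pos: [534.4, 128.0, 74.6]
tcp_rot: [-3.141, 0.0, 1.551]
ft_force: [-0.0, 0.0, 0.1]
opening: 0.601
grip_force: 0.0
```

{"fn": "step_arm", "kwargs": {"increments": [{"slide":[0,0,0],"roll":0},{"slide":[0,0,0],"roll":0},{"slide":[0,0,0],"roll":0},{"slide":[0,0,0],"roll":0}], "fingers": 0.2}}

```text
t: 17.85
eef_pos: [534.8, 127.9, 75.2]
tcp_rot: [3.141, -0.0, 1.551]
ft_force: [-1.3, 0.7, 5.7]
opening: 0.372
grip_force: 30.0
```

{"fn": "step_arm", "kwargs": {"increments": [{"slide":[0,0,-0.02],"roll":0},{"slide":[0,0,-0.04],"roll":0},{"slide":[0,0,-0.07],"roll":0},{"slide":[0,0,-0.12],"roll":0},{"slide":[0,0,-0.15],"roll":0}]}}

```text
t: 18.48
eef_pos: [534.8, 128.0, 226.9]
tcp_rot: [3.14, -0.0, 1.551]
ft_force: [0.8, -0.3, -0.5]
opening: 0.378
grip_force: 30.0
```

```bash
python3 tray.py; python3 go.py 551.5 -314.5 200 1.55
```

```text
[309. 256.] 0.97 [ 342. -296.   22.]
[364. 243.] 0.75 [ 391. -484.   22.]
[307. 205.] 0.72 [ 515. -287.   22.]
((346.3960876464844, -298.4011535644531), (101.15470123291016, 99.90689849853516), 29.805450439453125)
((395.041748046875, -478.8473205566406), (102.44583129882812, 102.24697875976562), 48.12108612060547)
((517.35302734375, -284.83154296875), (134.34718322753906, 134.920654296875), 4.386309623718262)
t 18.57 pos [535.6 128.1 227.8] rot [ 3.136e+00 -1.000e-03  1.551e+00] F [-0.4  0.6 -1.1] j [ 0.11  0.37  1.73 -0.    1.04  0.13]
slide [-0.4422  0.0247  0.0278] roll 0.001 rows 7.099739172503622
```

{"fn": "step_arm", "kwargs": {"increments": [{"slide":[-0.06,-0.015,0],"roll":0},{"slide":[-0.12,-0.03,0],"roll":0},{"slide":[-0.18,-0.03,0],"roll":0},{"slide":[-0.24,-0.03,0],"roll":0},{"slide":[-0.3,-0.01,0],"roll":0}]}}

```text
t: 19.2
eef_pos: [517.4, -172.9, 224.0]
tcp_rot: [-3.14, -0.0, 1.55]
ft_force: [1.9, 0.8, 1.4]
opening: 0.378
grip_force: 30.0
```

{"fn": "step_arm", "kwargs": {"increments": [{"slide":[-0.05,0.01,0],"roll":0},{"slide":[-0.1,0.02,0.02],"roll":0},{"slide":[-0.142,0.03,0.06],"roll":0},{"slide":[-0.142,0.033,0.11],"roll":0},{"slide":[-0.142,0.034,0.13],"roll":0}]}}

```text
t: 19.82
eef_pos: [547.9, -313.4, 90.3]
tcp_rot: [-3.137, -0.003, 1.55]
ft_force: [0.6, -0.5, -0.2]
opening: 0.373
grip_force: 30.0
```

{"fn": "step_arm", "kwargs": {"increments": [{"slide":[0,0,0],"roll":0}]}}

```text
t: 19.95
eef_pos: [548.5, -313.2, 92.2]
tcp_rot: [-3.138, -0.003, 1.551]
ft_force: [0.3, 0.0, 0.3]
opening: 0.374
grip_force: 30.0
```

```bash
python3 go.py 551.5 -314.5 36 1.55; python3 tray.py|tail -3
```

```text
t 19.95 pos [ 548.5 -313.2   92.2] rot [-3.138e+00 -3.000e-03  1.551e+00] F [0.3 0.  0.3] j [-0.62  0.64  1.66 -0.    0.85 -0.6 ]
slide [-0.0013  0.0031  0.0562] roll 0.001 rows 0.9006556379807331
[362. 245.] 0.65 [ 383. -479.   22.]
[296. 207.] 0.61 [ 508. -250.   22.]
((395.0769958496094, -479.3566589355469), (103.50355529785156, 101.13782501220703), 47.84125900268555)
```

{"fn": "step_arm", "kwargs": {"increments": [{"slide":[-0.0013,0.003,0.03],"roll":0},{"slide":[-0.0013,0.003,0.052],"roll":0},{"slide":[-0.0013,0.003,0.056],"roll":0},{"slide":[-0.0013,0.003,0.0575],"roll":0},{"slide":[-0.0013,0.003,0.0582],"roll":0}]}}

```text
t: 20.68
eef_pos: [553.0, -315.4, 40.3]
tcp_rot: [3.139, 0.002, 1.551]
ft_force: [-7.3, 4.2, 25.0]
opening: 0.377
grip_force: 30.0
```

```bash
python3 go.py 551.5 -314.5 33.2 1.55
```

```text
t 20.68 pos [ 553.  -315.4   40.3] rot [3.139e+00 2.000e-03 1.551e+00] F [-7.3  4.2 25. ] j [-0.62  0.71  1.68 -0.    0.75 -0.6 ]
slide [ 0.0009 -0.0016  0.0071] roll 0.001 rows 0.1164506416839957
```

Contact came 7 mm too high, so the cap is probably on a divider. Lifting and looking.

{"fn": "step_arm", "kwargs": {"increments": [{"slide":[0,0,-0.02],"roll":0},{"slide":[0,0,-0.07],"roll":0},{"slide":[0,0,-0.12],"roll":0},{"slide":[0,0,-0.17],"roll":0},{"slide":[0,0,-0.17],"roll":0}]}}

```text
t: 21.3
eef_pos: [553.8, -315.8, 212.2]
tcp_rot: [3.134, 0.005, 1.551]
ft_force: [-0.0, -0.1, -1.6]
opening: 0.378
grip_force: 30.0
```

```bash
python3 look.py w6 tray cap2
```

```text
[ 552.90879855 -315.28792134  209.40299694] [3.13755192e+00 2.88806826e-03 1.55105063e+00]
tray [224. 120.] 0.81 [ 520.5 -253.4   26.4]
tray [ 88. 157.] 0.6 [ 358.9 -292.3   19.5]
cap2 [245.  87.] 0.83 [ 545.5 -220.5   59. ]
cap2 [256. 232.] 0.59 [ 554.1 -299.3  237.6]
```

View pics/w6.png

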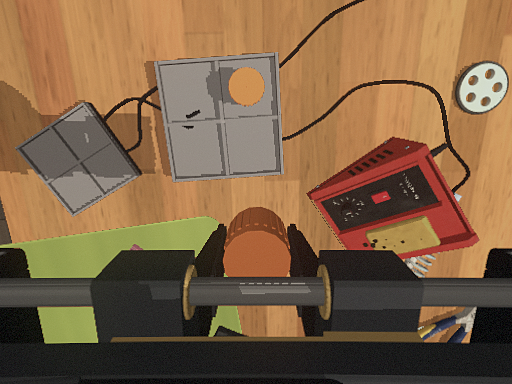

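The tray was knocked about 30 mm towards +y (now centred at (220,117)), and cap 2 is still standing in it at (245,87). Re-measuring it.

Run:
```python
from h import *
d=np.load("last.npz");P=d["P"];Z=P[...,2];k=((Z>9)&(Z<32)&(P[...,0]>430)).astype(np.uint8)
n,l,s,ce=cv2.connectedComponentsWithStats(k); i=1+np.argmax(s[1:,4]); q=P[l==i]
print(s[i],cv2.minAreaRect(q[:,:2].astype(np.float32)))
m=(Z>52)&(Z<70)&(P[...,1]>-300); print(np.percentile(P[m],[3,50,97],axis=0).round(1))
```

```text
[  154    52   130   131 13299] ((517.821533203125, -253.77496337890625), (132.35977172851562, 132.67724609375), 3.022690534591675)
[[ 532.  -297.8   54.8]
 [ 550.4 -223.4   58.8]
 [ 714.8 -204.9   67.9]]
```

{"fn": "step_arm", "kwargs": {"increments": [{"slide":[0.0312,-0.002,0],"roll":0},{"slide":[0.0312,-0.002,0.05],"roll":0},{"slide":[0.0312,-0.002,0.1],"roll":0},{"slide":[0.0312,-0.002,0.15],"roll":0},{"slide":[0.0312,-0.002,0.165],"roll":0}]}}

```text
t: 22.08
eef_pos: [549.4, -282.9, 37.9]
tcp_rot: [-3.136, -0.003, 1.551]
ft_force: [0.5, -0.5, -0.9]
opening: 0.372
grip_force: 30.0
```

{"fn": "step_arm", "kwargs": {"increments": [{"slide":[0,0,0.002],"roll":0},{"slide":[0,0,0.004],"roll":0},{"slide":[0,0,0.005],"roll":0}]}}

```text
t: 22.45
eef_pos: [551.6, -284.3, 37.9]
tcp_rot: [3.14, 0.001, 1.551]
ft_force: [-0.6, -0.2, -0.2]
opening: 0.38
grip_force: 30.0
```

{"fn": "step_arm", "kwargs": {"increments": [{"slide":[0,0,0.002],"roll":0},{"slide":[0,0,0.003],"roll":0}]}}

```text
t: 22.7
eef_pos: [551.2, -284.0, 33.8]
tcp_rot: [3.141, 0.0, 1.551]
ft_force: [0.1, -0.4, 0.7]
opening: 0.377
grip_force: 30.0
```

{"fn": "step_arm", "kwargs": {"increments": [{"slide":[0,0,0.0015],"roll":0},{"slide":[0,0,0.0015],"roll":0}]}}

```text
t: 22.95
eef_pos: [551.2, -284.0, 33.1]
tcp_rot: [3.141, 0.001, 1.551]
ft_force: [-2.9, 2.0, 10.5]
opening: 0.38
grip_force: 30.0
```

Contact at the expected floor height, so I release and retreat.

{"fn": "step_arm", "kwargs": {"increments": [{"slide":[0,0,0],"roll":0},{"slide":[0,0,0],"roll":0},{"slide":[0,0,0],"roll":0}], "fingers": 0.6}}

```text
t: 23.32
eef_pos: [551.1, -283.9, 31.9]
tcp_rot: [-3.141, -0.0, 1.551]
ft_force: [0.2, 0.1, 0.7]
opening: 0.59
grip_force: 0.0
```

{"fn": "step_arm", "kwargs": {"increments": [{"slide":[0,0,-0.03],"roll":0},{"slide":[0,0,-0.08],"roll":0},{"slide":[0,0,-0.14],"roll":0},{"slide":[0.05,-0.02,-0.17],"roll":0},{"slide":[0.11,-0.05,-0.17],"roll":0}]}}

```text
t: 23.95
eef_pos: [505.6, -176.6, 204.0]
tcp_rot: [3.138, 0.002, 1.55]
ft_force: [0.6, 1.2, 0.2]
opening: 0.6
grip_force: 0.0
```

{"fn": "step_arm", "kwargs": {"increments": [{"slide":[0.06,0,0],"roll":0},{"slide":[0.12,0.01,0],"roll":0},{"slide":[0.18,0.02,0],"roll":0},{"slide":[0.18,0.02,0],"roll":0}], "fingers": 0}}

```text
t: 24.45
eef_pos: [529.0, 6.0, 202.0]
tcp_rot: [3.141, -0.0, 1.556]
ft_force: [-0.9, 0.5, 0.1]
opening: 0.235
grip_force: 0.0
```

```bash
python3 look.py w7
python3 - <<'E'
from h import *
d=np.load("last.npz");P,col=d["P"],d["col"];Z=P[...,2]
wh=(col.min(2)>120)&(Z>82)&(Z<94)&(P[...,0]<580)&(P[...,1]>-30)
for nm,m in(("head",wh),("cap",(Z>52)&(Z<64)&(P[...,1]<-190)&(P[...,0]<600))):
    n,l,s,ce=cv2.connectedComponentsWithStats(m.astype(np.uint8))
    for i in range(1,n):
        if s[i,4]>40:
            q=P[l==i]; print(nm,s[i,4],np.round(ce[i]),np.round(np.median(q,0),1),np.round((q.min(0)+q.max(0))/2,1),np.round(np.ptp(q,0)))
E
python3 go.py 531 8.3 110 1.55
```

```text
[528.8436735    4.14018001 201.91169351] [-3.14145970e+00  1.29226759e-04  1.55426012e+00]
arm 399 ((657.8988647460938, -104.02017974853516), (34.54420852661133, 12.606352806091309), 0.7469556927680969) [ 659.02664192 -102.62355489  152.7038665 ]
head 537 [259.  50.] [533.2 128.5  88.6] [532.9 128.4  88.1] [21. 21.  5.]
head 446 [258. 124.] [531.7  68.5  88.7] [532.1  68.2  88.5] [21. 21.  5.]
head 375 [258. 188.] [530.8   9.2  88.9] [530.8   8.6  88.2] [21. 21.  5.]
t 24.5 pos [528.8   4.1 201.9] rot [-3.141  0.     1.554] F [-0.3 -1.4  0.2] j [-0.12  0.37  1.81 -0.    0.96 -0.1 ]
slide [0.0042 0.0021 0.0919] roll 0.004 rows 1.472496720498397
```

View pics/w7.png

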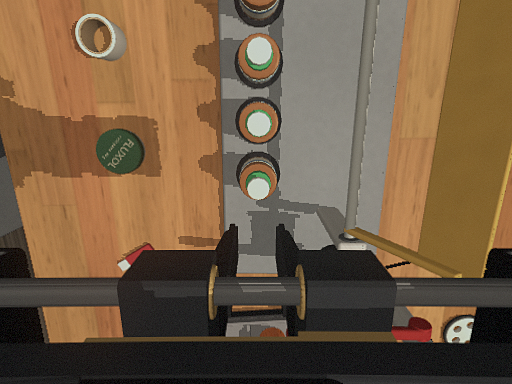

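Heads 1–3 are bare at (258,188), (258,124) and (259,50). Pressing head 1.

{"fn": "step_arm", "kwargs": {"increments": [{"slide":[0.0045,0.0021,0.04],"roll":0},{"slide":[0.0045,0.0021,0.08],"roll":0},{"slide":[0.0045,0.0021,0.11],"roll":0},{"slide":[0.0045,0.0021,0.11],"roll":0},{"slide":[0.0045,0.0021,0.11],"roll":0}], "fingers": 0}}

```text
t: 25.12
eef_pos: [531.5, 6.2, 92.9]
tcp_rot: [3.141, 0.0, 1.55]
ft_force: [0.5, -0.5, 0.1]
opening: 0.002
grip_force: 0.0
```

{"fn": "step_arm", "kwargs": {"increments": [{"slide":[0,0,0.005],"roll":0},{"slide":[0,0,0.009],"roll":0},{"slide":[0,0,0.012],"roll":0},{"slide":[0,0,0.014],"roll":0},{"slide":[0,0,0.015],"roll":0}]}}

```text
t: 25.75
eef_pos: [531.7, 6.7, 77.6]
tcp_rot: [3.14, 0.001, 1.551]
ft_force: [-0.8, -2.5, 8.5]
opening: 0.004
grip_force: 4.4
```

{"fn": "step_arm", "kwargs": {"increments": [{"slide":[0,0,0.001],"roll":0},{"slide":[0,0,0.002],"roll":0},{"slide":[0,0,0.003],"roll":0},{"slide":[0,0,0.004],"roll":0},{"slide":[0,0,0.004],"roll":0}]}}

```text
t: 26.38
eef_pos: [531.7, 6.7, 74.1]
tcp_rot: [3.139, 0.001, 1.551]
ft_force: [-1.0, -3.8, 14.8]
opening: 0.008
grip_force: 6.9
```

{"fn": "step_arm", "kwargs": {"increments": [{"slide":[0,0,0.0004],"roll":0},{"slide":[0,0,0.0008],"roll":0},{"slide":[0,0,0.0008],"roll":0}]}}

```text
t: 26.75
eef_pos: [531.8, 6.7, 73.9]
tcp_rot: [3.139, 0.001, 1.551]
ft_force: [-3.6, -2.5, 22.4]
opening: 0.004
grip_force: 11.1
```

The collar is home: 22 N with no further travel. On to head 2.

{"fn": "step_arm", "kwargs": {"increments": [{"slide":[0,0,-0.02],"roll":0},{"slide":[0,0,-0.035],"roll":0},{"slide":[0.05,0,-0.035],"roll":0},{"slide":[0.062,0,-0.035],"roll":0},{"slide":[0.062,0,-0.021],"roll":0}]}}

```text
t: 27.38
eef_pos: [532.6, 69.5, 93.3]
tcp_rot: [3.14, 0.0, 1.553]
ft_force: [-0.0, -0.0, -0.5]
opening: 0.006
grip_force: 0.0
```

{"fn": "step_arm", "kwargs": {"increments": [{"slide":[0,0,0.005],"roll":0},{"slide":[0,0,0.01],"roll":0},{"slide":[0,0,0.014],"roll":0},{"slide":[0,0,0.017],"roll":0},{"slide":[0,0,0.018],"roll":0}]}}

```text
t: 28.0
eef_pos: [532.0, 68.3, 75.3]
tcp_rot: [-3.141, 0.0, 1.55]
ft_force: [-3.7, -1.7, 9.0]
opening: 0.002
grip_force: 4.4
```

{"fn": "step_arm", "kwargs": {"increments": [{"slide":[0,0,0.001],"roll":0},{"slide":[0,0,0.002],"roll":0},{"slide":[0,0,0.002],"roll":0}]}}

```text
t: 28.38
eef_pos: [532.0, 68.3, 74.0]
tcp_rot: [-3.141, 0.0, 1.55]
ft_force: [-6.1, -1.7, 15.6]
opening: 0.003
grip_force: 7.7
```

{"fn": "step_arm", "kwargs": {"increments": [{"slide":[0,0,0.0005],"roll":0},{"slide":[0,0,0.001],"roll":0},{"slide":[0,0,0.001],"roll":0}]}}

```text
t: 28.75
eef_pos: [532.1, 68.3, 73.8]
tcp_rot: [3.141, 0.0, 1.55]
ft_force: [-8.9, -2.8, 25.7]
opening: 0.006
grip_force: 12.8
```

{"fn": "step_arm", "kwargs": {"increments": [{"slide":[0,0,-0.02],"roll":0},{"slide":[0,0,-0.036],"roll":0},{"slide":[0.05,0,-0.036],"roll":0},{"slide":[0.06,0,-0.036],"roll":0},{"slide":[0.06,0,-0.022],"roll":0}]}}

```text
t: 29.38
eef_pos: [533.9, 129.2, 94.3]
tcp_rot: [3.14, -0.0, 1.552]
ft_force: [0.3, -0.4, -1.0]
opening: 0.001
grip_force: 0.0
```

{"fn": "step_arm", "kwargs": {"increments": [{"slide":[0,0,0.005],"roll":0},{"slide":[0,0,0.01],"roll":0},{"slide":[0,0,0.014],"roll":0},{"slide":[0,0,0.018],"roll":0},{"slide":[0,0,0.02],"roll":0}]}}

```text
t: 30.0
eef_pos: [533.3, 128.3, 74.4]
tcp_rot: [-3.141, 0.001, 1.551]
ft_force: [-4.0, -3.4, 9.4]
opening: 0.004
grip_force: 4.5
```

{"fn": "step_arm", "kwargs": {"increments": [{"slide":[0,0,0.001],"roll":0},{"slide":[0,0,0.001],"roll":0},{"slide":[0,0,0.001],"roll":0}]}}

```text
t: 30.38
eef_pos: [533.4, 128.3, 74.0]
tcp_rot: [3.141, 0.001, 1.551]
ft_force: [-5.3, -4.2, 15.1]
opening: 0.004
grip_force: 7.2
```

{"fn": "step_arm", "kwargs": {"increments": [{"slide":[0,0,0.0006],"roll":0},{"slide":[0,0,0.001],"roll":0},{"slide":[0,0,0.001],"roll":0}]}}

```text
t: 30.75
eef_pos: [533.4, 128.3, 73.8]
tcp_rot: [3.141, 0.001, 1.551]
ft_force: [-7.6, -4.8, 24.0]
opening: 0.004
grip_force: 12.1
```

{"fn": "step_arm", "kwargs": {"increments": [{"slide":[0,0,-0.02],"roll":0},{"slide":[0,0,-0.036],"roll":0},{"slide":[0.05,0,-0.036],"roll":0},{"slide":[0.06,0,-0.036],"roll":0},{"slide":[0.06,0,-0.022],"roll":0}]}}

```text
t: 31.38
eef_pos: [535.0, 189.3, 94.2]
tcp_rot: [3.14, -0.0, 1.552]
ft_force: [0.7, -0.4, 0.4]
opening: 0.003
grip_force: 0.0
```

{"fn": "step_arm", "kwargs": {"increments": [{"slide":[0,0,0.005],"roll":0},{"slide":[0,0,0.01],"roll":0},{"slide":[0,0,0.014],"roll":0},{"slide":[0,0,0.018],"roll":0},{"slide":[0,0,0.02],"roll":0}]}}

```text
t: 32.0
eef_pos: [534.5, 188.2, 74.4]
tcp_rot: [-3.141, 0.001, 1.551]
ft_force: [-4.1, -5.1, 9.1]
opening: 0.002
grip_force: 4.5
```

{"fn": "step_arm", "kwargs": {"increments": [{"slide":[0,0,0.001],"roll":0},{"slide":[0,0,0.001],"roll":0},{"slide":[0,0,0.001],"roll":0}]}}

```text
t: 32.38
eef_pos: [534.6, 188.2, 74.1]
tcp_rot: [3.141, 0.001, 1.551]
ft_force: [-5.4, -4.6, 13.1]
opening: 0.005
grip_force: 6.9
```

Bottom head 4 out, then retreat towards the robot so I can see the whole scene.

{"fn": "step_arm", "kwargs": {"increments": [{"slide":[0,0,0.0006],"roll":0},{"slide":[0,0,0.001],"roll":0},{"slide":[0,0,0.001],"roll":0}]}}

```text
t: 32.75
eef_pos: [534.7, 188.3, 73.8]
tcp_rot: [3.141, 0.0, 1.551]
ft_force: [-8.2, -5.1, 22.5]
opening: 0.003
grip_force: 11.6
```

{"fn": "step_arm", "kwargs": {"increments": [{"slide":[0,0,-0.03],"roll":0},{"slide":[0,0,-0.08],"roll":0},{"slide":[-0.03,-0.03,-0.13],"roll":0},{"slide":[-0.08,-0.06,-0.17],"roll":0},{"slide":[-0.13,-0.08,-0.2],"roll":0}]}}

```text
t: 33.38
eef_pos: [454.9, 67.6, 268.5]
tcp_rot: [3.14, 0.0, 1.552]
ft_force: [0.6, -0.6, 0.4]
opening: 0.005
grip_force: 0.0
```

{"fn": "step_arm", "kwargs": {"increments": [{"slide":[-0.06,0,0],"roll":0.18},{"slide":[-0.12,0,0],"roll":0.36},{"slide":[-0.18,0,0],"roll":0.54},{"slide":[-0.22,0,0],"roll":0.72},{"slide":[-0.22,0,0],"roll":0.9}]}}

```text
t: 34.0
eef_pos: [451.2, -154.2, 266.9]
tcp_rot: [3.141, -0.0, 0.641]
ft_force: [-0.2, 0.4, 0.4]
opening: 0.003
grip_force: 0.0
```

{"fn": "step_arm", "kwargs": {"increments": [{"slide":[0,0,-0.03],"roll":0.18},{"slide":[0,0,-0.05],"roll":0.36},{"slide":[0,0,-0.05],"roll":0.54},{"slide":[0,0,-0.05],"roll":0.67},{"slide":[0,0,-0.05],"roll":0.67}]}}

```text
t: 34.62
eef_pos: [451.3, -151.6, 317.1]
tcp_rot: [3.141, -0.0, -0.019]
ft_force: [-0.1, 0.6, -0.9]
opening: 0.004
grip_force: 0.0
```

```bash
python3 look.py w8 tray pawl_tab
python3 - <<'E'
from h import *
d=np.load("last.npz");P,col=d["P"],d["col"];Z=P[...,2]
wh=(col.min(2)>120)&(Z>72)&(Z<94)&(P[...,0]<580)&(P[...,1]>-30)&(P[...,0]>500)
for nm,m in(("head",wh),("cap",(Z>50)&(Z<70)&(P[...,1]<-170)&(P[...,0]<600)&(P[...,0]>450))):
    n,l,s,ce=cv2.connectedComponentsWithStats(m.astype(np.uint8))
    for i in range(1,n):
        if s[i,4]>40:
            q=P[l==i]; print(nm,s[i,4],np.round(ce[i]),np.round(np.median(q,0),1),np.round(np.ptp(q,0)))
c=imaging.read_camera("side"); cv2.imwrite("pics/s3.png",cv2.resize(c["color"][100:300,170:370,::-1],(600,600),interpolation=cv2.INTER_CUBIC))
E
```

```text
[ 451.30472726 -151.56831868  317.09068656] [ 3.14140029e+00 -2.58872440e-04 -1.65687625e-02]
tray [348. 217.] 0.97 [ 355.2 -297.9   14.8]
tray [462. 187.] 0.86 [ 403.  -467.9   21.5]
tray [325. 115.] 0.59 [ 516.3 -251.4   27.2]
pawl_tab [204.  72.] 0.7 [ 560.3 -105.8  183.1]
tab 192 ((562.3800659179688, -102.12052917480469), (9.78138542175293, 15.827840805053711), 86.86026000976562) [ 562.15397138 -102.51537115  183.05559272]
arm 575 ((598.5645751953125, -103.073974609375), (9.293342590332031, 57.04747009277344), 89.07008361816406) [ 601.13298299 -103.30707433  152.56528317]
head 246 [ 30. 107.] [532.9 127.8  82.3] [20. 21.  5.]
head 237 [ 79. 107.] [532.2  67.5  82.4] [20. 20.  5.]
head 235 [128. 108.] [530.5   7.7  82.3] [21. 21.  9.]
cap 680 [355.  87.] [ 551.5 -283.1   58.8] [35. 37. 11.]
cap 643 [306.  92.] [ 546.6 -218.9   58.7] [37. 35. 12.]
```

View pics/w8.png

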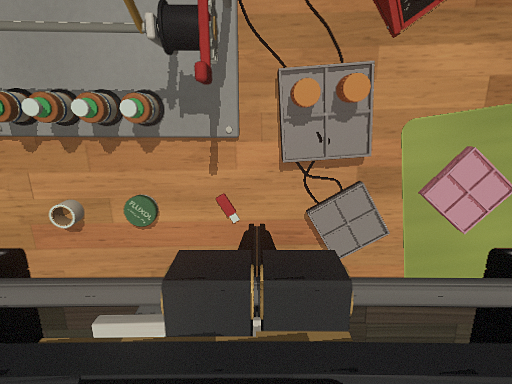

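View pics/s3.png

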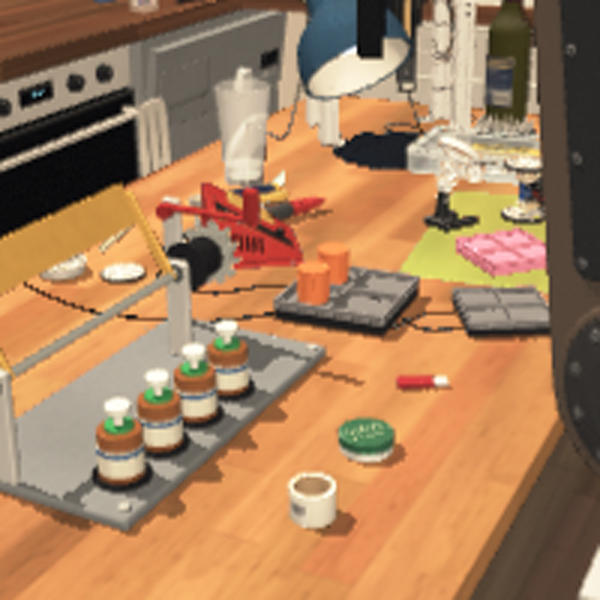

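Both caps stand upright in the far compartments at (306,92) and (355,87) in the wrist view. Heads 1–3 stand at z 82.3 (88 − 6, so collars down and heads up), and head 4, out of that measurement, looks level with them in the side view. The guard is back, the pawl is down and the bystanders haven't moved. Handing in.

```bash
python3 -c "
from h import *
print(env.job_done())"
```

```text
the job is handed in; nothing more can be done
None
```

I handed the job in at about 35 s with the guard back, the pawl down, caps 2 and 3 (the only ones present) standing in the grey tray, and all four heads pressed to the hard stop and let spring up; the hand-in gave no verdict.

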